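# Fit the breather cap to the vent mark and hold it

## Task

The hydraulic power unit on the bench has just been filled and must breathe out before its tank is locked. Pull the top drawer of the blue-fronted parts cabinet fully out to its stop and leave it open, take the red filler-breather cap out of it, lower the cap's two pins into the slots of the filler neck on the tank and press it down against the spring, then twist it clockwise to the yellow vent mark half-way round, without letting it go on to click into the lock. Finish while still gripping the cap, holding it pressed in and steady at the vent mark, and leave the other things on the bench where they are.

Things in the scene. Friction and masses are not known exactly. Their poses are not given: they have to be found in the camera images.
- cabinet_drawer0 (a joint): how far the top drawer of the parts cabinet is pulled out (m): 0 shut, 0.182 at its stop. It slides with 1 to 2 N towards the cabinet's front, the cabinet's own -x; it starts shut or a little ajar.
- cabinet_drawer0_handle (a point): middle of the top drawer's level steel bar handle: bar 11 mm thick, 120 mm long along this frame's y, its axis 35 mm in front (-x) of the blue drawer front and 38 mm below the cabinet's top; a post joins it to the front 51 mm either side of the middle. It moves with the drawer, straight along this frame's -x as the drawer opens.
- cabinet: parts cabinet, fixed, grey with two blue drawer fronts, 260 mm deep, 340 wide, 200 high; origin under its centre on the bench, x to its back (drawers open towards -x), y to its left. The top drawer is 298 mm wide and 215 mm long inside, its floor 110 mm and its side walls 178 mm above the bench; the cap stands in its left or right half.
- cap_grip (a point): the red filler-breather cap, 105 to 180 g, standing upright in the drawer: centre of its grip bar, which is 56 mm long (x), 18 mm wide (y), 26 mm high, red with a white line along its top. z is up along the cap's axis. Half a turn about z makes no difference.
- cap_seat (a point): the same cap, same axes: centre of the underside of the red disc (74 mm across, 8 mm thick) on which the grip bar stands, 21 mm below the bar's centre. It comes down on the neck's rim.
- cap: the same cap, same axes; origin at the centre of the bottom of its grey hub (38 mm across, 18 mm long below the disc, lower edge bevelled), 39 mm below the bar's centre. Two round steel pins 8 mm thick stick out of the hub along +x and -x, in line with the grip bar, to 28 mm from the axis; their axis is 6.5 mm above this origin.
- neck_mouth (a point): centre of the filler neck's mouth, level with the top of its steel rim, 194 mm above the bench, z up, fixed. The rim, 68 mm across and 6 mm thick, has a 42 mm hole with two radial slots along +x and -x of this frame (32 degrees wide, 12 mm at the hole's edge) for the cap's pins. With the cap's disc down on the rim the pins' tops are 1.5 mm below the rim and the cap can be turned.
- neck: the same neck, same axes; origin on the tank's cover, 36 mm below the mouth. The cap turns clockwise seen from above (from +x towards -y); a stop bars the other way. From 65 degrees on the pins spring up into lock pockets at 80 degrees (the click). Paint marks on its 104 mm flange, on both sides: white at 0, yellow (vent) at 40, red (lock) at 80 degrees clockwise.
- seal (a joint): how far the sprung seal in the neck is pressed down (m): 0 free, 0.008 with the cap's disc down on the rim. It pushes the hub up with 4 N at first and 8 N there, starting 8 mm before the disc meets the rim.
- power_unit: grey hydraulic power unit, fixed: tank 260 x 370 mm, cover 158 mm above the bench, a blue motor on its left end up to 305 mm, a valve block with gauge at its back up to 270 mm, the filler neck at its right end; origin under its centre, x to its back, y to its left. Neck centre at x -35, y -105 mm; motor axis at x 40, y 115 mm.
- adapter: brass hex adapter 42 mm across, 28 mm high, loose in the drawer's other place beside the cap; a smaller steel hex plug, 24 mm high, lies at the back of the drawer
- jerrycan: white oil jerrycan with a red cap, 125 x 185 mm, 250 mm high; to be left alone; origin under its centre
- beaker: clear measuring beaker 90 mm across, 110 mm high; to be left alone; origin under its centre
- filter: white and blue spin-on filter 92 mm across, 133 mm high; to be left alone; origin under its centre
- carton: cardboard carton 140 x 110 mm, 100 mm high; to be left alone; origin under its centre
- wrench: steel wrench 200 mm long, lying on the bench between cabinet and power unit; to be left alone

How it is judged:
By the outcome, as a careful person would: the job done as asked, in the order asked, and still so for the second after the job is handed in, while the arm keeps its last pose, push and grip.
It also fails if it takes over 69 s, if anything falls off the work surface, if the arm or the gripper's body presses on something with over 40 N, if the wrist force passes 120 N, or if a joint passes its speed limit or range.

## Robot

A 6-joint arm with a two-finger parallel gripper is mounted at the origin on the work surface. World frame = base frame: x ahead of the robot, y to its left, z up, the work surface at z = 0. Lengths are in m, angles in degrees, forces in N, time in s.
With the tool pointing down it reaches from about 0.275 to 0.825 m from the base axis. Payload 4.9 kg.
Tool frame: the origin (TCP) lies at the very end of the fingers, on their centre line; the grasp point (between the pads) lies 19 mm behind it; z points along the fingers, y is the direction in which the jaws open and shut (so a half turn about z gives the same grasp; the last joint's range is limited). The gripper opens to 85 mm and grips with 20 to 120 N. Pads are 22 mm wide; open, the fingers measure 114 mm over their backs; the gripper's body (76 mm by 85 mm) begins 54 mm behind the grasp point. The pads swing forward as they close: fully open they stand 13 mm farther back than shut.
Start: joints at [-7.689, 18.69, -11.035, 60.275, 0, 82.311], TCP at [0.55, 0, 0.231] pointing down, gripper open.
Joint ranges: [-152.03, 152.03], [-55.5, 102.48], [-74.3, 77.21], [-110.64, 120.58], [-84.22, 78.4], [-180, 180]. Speed limits (degrees/s): [147.25, 147.25, 180, 180, 180, 180].

## Interface

Orientations are given as a 3x3 rotation matrix whose columns are the frame's x, y, z axes.
In Python, from station import readout, imaging, env gives the robot as it stands. The module is installed in compiled form; this text tells all that it offers.
- The arm moves only by the shell command python3 -m crank 'ROWS' [FORCE]. ROWS is text: rows parted by semicolons, each of 5 numbers parted by spaces: the opening in per cent of the stroke, from 0 (shut) to 100 (fully open), then the shift along the tool's x, y, z in mm, then the turn about the tool's z in rad. A call has 1 to 20 rows; each row is the pose to reach, as a shift and turn from the pose commanded when the call began, along the tool's axes at that moment; what a row does not reach only later rows make up. A row lasts 1/10 s, in which the tool goes at most 50 mm and 8.59 degrees, less where a joint would pass 70% of its speed; a pose out of reach is approached as far as the arm can. A call with a gripper value outside its range is refused whole. The fingers move at their own pace and stop on an object; FORCE is the grip in N (left out, the last holds). Time passes only in rows, so rows that repeat a pose let the fingers close. It gives the time, the measured TCP pose, the force and the opening at its end, in the units of the state.
- readout.get_state(): the state, without advancing time (a new reading comes with each control period).
- imaging.read_camera(name): name is "scene" or "side" or "wrist"; returns a dict with "color" (480x640x3 uint8, blue, green, red), "range_z" (480x640 float32, m along the optical axis (not along the pixel's ray), 0 where there is no reading), "fovy" (degrees; the focal length in pixels is half the picture's height over the tangent of half this angle, whatever the lens; pixels are square), "cx", "cy" (the principal point, pixels), "xyz" and "orientation" of the camera in the world. Camera axes: x right, y up, looking along -z (the intrinsics and any distortion apply to the point x, -y, -z); pixel columns grow to the right and rows downward; lengths in m; the calibration is good to about 2 mm. A picture is of the moment at which its call begins.
- env.close_job(): hands the job in, once; it reports no verdict.
The state is a dict: "clock": time; "q": joint angles; "qvel": joint speeds; "effort": joint torques, N m; "tcp_pos": TCP position; "ee_rot": TCP orientation; "contact_force": force on the tool from outside, world axes, zero at the start; "torque": the same for the moment, N m; "opening": finger opening in m.
Only numpy, scipy, OpenCV 4.12 (cv2) and the standard library are available. Lean on these libraries where they do the work, as an engineer would, in place of code of your own. Each camera call takes 0.05 s, during which the arm holds its last target.

## Working session

There is one attempt and no reset: what is moved stays moved. The work goes in short steps, Python scripts to look and compute and a shell command to move; the robot and the scene stay as the last step left them, time stands still between calls to the robot, and variables do not carry over. Pictures are saved under pics/ and viewed, and the job is handed in when it is done.

```bash
mkdir -p pics
cat > h.py <<'E'
import numpy as np, cv2
from station import readout, imaging, env
def cam(n,f=None):
    c=imaging.read_camera(n); np.savez('last_%s.npz'%n,**{k:np.asarray(v) for k,v in c.items()})
    if f: cv2.imwrite('pics/'+f,c['color'])
    return c
def load(n):
    return dict(np.load('last_%s.npz'%n,allow_pickle=True))
def px(c,u,v,d=None):
    H=c['color'].shape[0]; fl=H/2/np.tan(np.radians(float(c['fovy']))/2)
    if d is None:
        w=c['range_z'][v-1:v+2,u-1:u+2]; w=w[w>0]; d=np.median(w) if len(w) else 0
    p=np.array([(u-c['cx'])/fl*d,-(v-c['cy'])/fl*d,-d])
    return np.array(c['xyz'])+np.array(c['orientation']).reshape(3,3)@p
def pz(c,u,v,z):
    o=np.array(c['xyz']); r=px(c,u,v,1.0)-o
    return o+r*(z-o[2])/r[2]
E
python3 - <<'E'
from h import *
for n in ['scene','side','wrist']:
    c=cam(n,n+'0.png'); print(n,c['fovy'],c['cx'],c['cy'],c['xyz'],np.round(c['orientation'],3), [k for k in c])
print(readout.get_state())
E
```

```text
scene 57.68532162032005 321.93203066422217 236.80224249649444 [1.68866485 0.29850556 1.10391727] [[-0.235 -0.618  0.751]
 [ 0.972 -0.133  0.195]
 [-0.021  0.775  0.631]] ['color', 'range_z', 'fovy', 'cx', 'cy', 'xyz', 'orientation']
side 52.592941755208585 325.4591955847508 244.948051079717 [ 0.1682667  -0.75561674  1.11226778] [[ 0.89   0.348 -0.295]
 [-0.456  0.665 -0.592]
 [-0.01   0.661  0.75 ]] ['color', 'range_z', 'fovy', 'cx', 'cy', 'xyz', 'orientation']
wrist 65.33828023137787 323.24712555002014 242.4711626365833 [0.55037296 0.07293079 0.37349403] [[ 1.     0.     0.   ]
 [-0.     0.957  0.29 ]
 [-0.    -0.29   0.957]] ['color', 'range_z', 'fovy', 'cx', 'cy', 'xyz', 'orientation']
{'clock': 0.15, 'q': array([-7.68852655e+00,  1.87236186e+01, -1.10784768e+01,  6.02734305e+01,
       -7.99622280e-04,  8.23110097e+01]), 'qvel': array([ 0.17087529, -0.11808139,  0.16279245,  0.03402117,  0.00822404,
        0.01065793]), 'effort': array([ 1.04211274e-03, -4.43704247e+01,  2.62664723e+01,  1.04285317e-02,
       -1.23322516e-04, -3.51401161e-05]), 'tcp_pos': array([5.49567986e-01, 7.09424927e-05, 2.30672793e-01]), 'ee_rot': array([[-7.99613825e-06,  9.99999144e-01, -1.30819276e-03],
       [ 9.99999987e-01,  8.20875947e-06,  1.62525210e-04],
       [ 1.62535809e-04, -1.30819144e-03, -9.99999131e-01]]), 'contact_force': array([ 0.29042624,  0.24133549, -1.74389637]), 'torque': array([-0.01475772, -0.01867858,  0.01715918]), 'opening': 0.08574618943414226}
```

View pics/scene0.png

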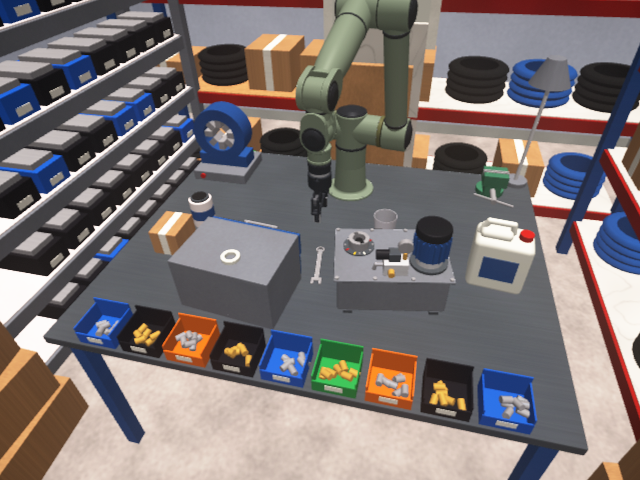

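View pics/side0.png

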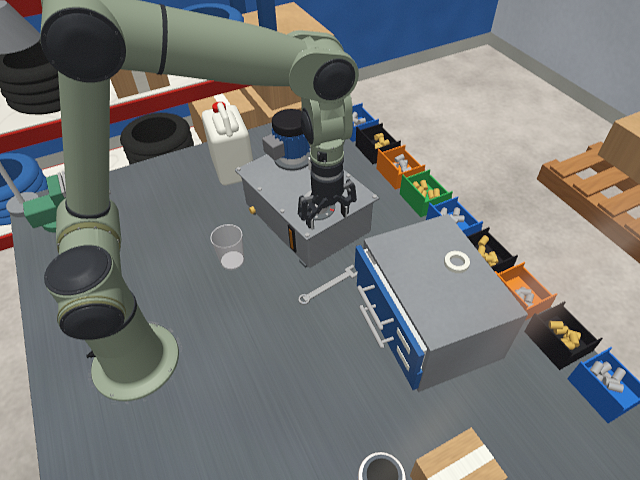

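View pics/wrist0.png

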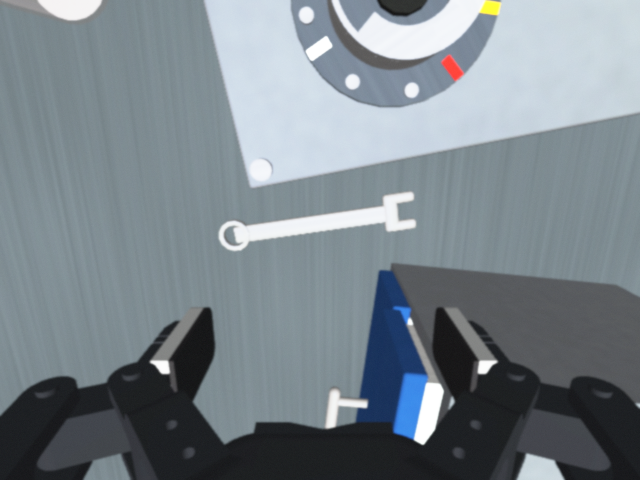

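Run:
```python
from h import *
c=load('side'); im=c['color']
cv2.imwrite('pics/sc1.png',cv2.resize(im[210:400,330:540],None,fx=3.8,fy=3.15,interpolation=cv2.INTER_CUBIC)[:600,:800])
cv2.imwrite('pics/sc2.png',cv2.resize(im[160:280,220:400],None,fx=4.4,fy=4.4,interpolation=cv2.INTER_CUBIC)[:600,:800])
for u,v in [(400,240),(460,290),(500,300),(430,340),(440,225),(375,245)]: print(u,v,px(c,u,v))
```

```text
400 240 [ 0.70070167 -0.10797434  0.20007916]
460 290 [ 0.73870834 -0.30261148  0.1995721 ]
500 300 [ 0.80098453 -0.36730736  0.20044322]
430 340 [ 0.60104969 -0.3789572   0.19963568]
440 225 [ 0.82083647 -0.11183626  0.19998793]
375 245 [ 0.63611644 -0.09341827  0.2003794 ]
```

View pics/sc1.png

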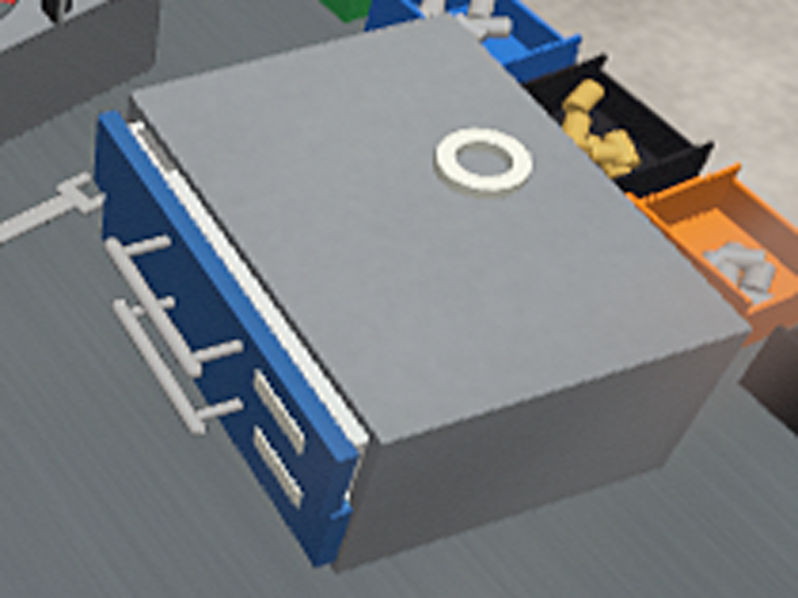

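The enlarged side view shows the cabinet with the drawer slightly ajar. The top handle bar runs from about (359.5,287) to (381,327), and the front top corners are at (365,239.5) and (430,350).

Run:
```python
from h import *
c=load('side')
P=[pz(c,*p,0.2)[:2] for p in [(365,239.5),(430,350),(527.4,314),(448.4,214.8)]]
FL,FR,BR,BL=P
for p in P: print(p)
r=FL-FR; print('yaw from front',np.degrees(np.arctan2(-r[0],r[1])),np.linalg.norm(r))
for a,b in((FL,BL),(FR,BR)):
    d=b-a; print(np.degrees(np.arctan2(d[1],d[0])),np.linalg.norm(d))
print('centre',np.mean(P,0))
for p in [(359.5,287),(381.3,326.8)]: print('h',pz(c,*p,0.162))
# cabinet top by depth
fl=240/np.tan(np.radians(float(c['fovy']))/2)
v,u=np.mgrid[0:480,0:640]; d=c['range_z']
p=np.stack([(u-c['cx'])/fl*d,-(v-c['cy'])/fl*d,-d],-1)@c['orientation'].T+c['xyz']
m=(abs(p[...,2]-.2)<.004)&(p[...,1]<-.05)&(d>0)&(u>355)&(u<535)&(v>205)
q=p[m][:,:2].astype(np.float32); print(cv2.minAreaRect(q), len(q))
# handle points by depth
s=np.array([p[vv,uu] for uu in range(355,392) for vv in range(280,335) if abs(p[vv,uu,2]-.166)<.006 and p[vv,uu,0]<.62])
print(len(s), s.min(0) if len(s) else '', s.max(0) if len(s) else '')
# neck rim
m=(abs(p[...,2]-.194)<.004)&(u>290)&(u<380)&(v<250); print(p[m].mean(0) if m.any() else None)
c=load('wrist')
```

```text
[ 0.62350976 -0.06553118]
[ 0.58699671 -0.3987749 ]
[ 0.82984117 -0.42436844]
[ 0.86250261 -0.09165835]
yaw from front -6.252875147519186 0.3352380953970648
-6.238912660385417 0.24041675145023544
-6.016230447315854 0.24418939843425186
centre [ 0.72571256 -0.24508322]
h [ 0.55270766 -0.16457442  0.162     ]
h [ 0.54094238 -0.28453916  0.162     ]
((0.7271456718444824, -0.24157503247261047), (0.3449810743331909, 0.24934980273246765), 84.16395568847656) 11405
380 [ 0.53257668 -0.28997303  0.16018677] [ 0.58739642 -0.15747511  0.17189404]
[0.60663122 0.08906941 0.19495548]
```

View pics/sc2.png

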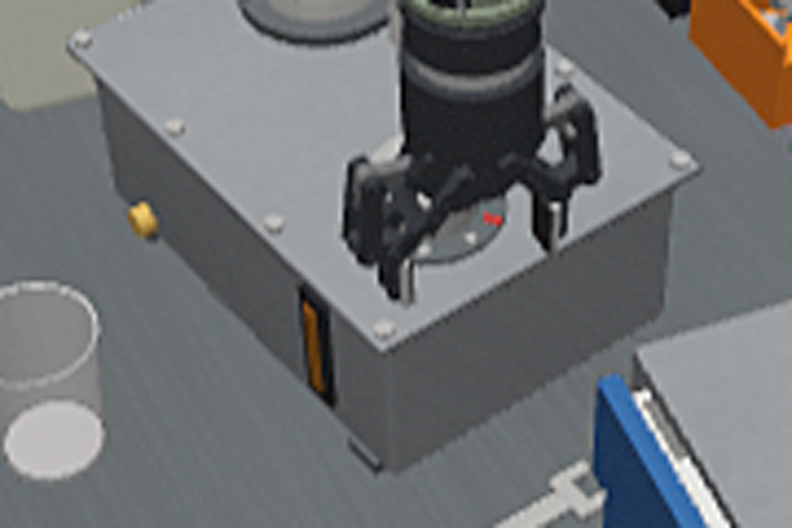

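```bash
python3 -m crank '60 -40 0 0 0.02; 40 -85 -1 0 0.06; 30 -130 -2 0 0.1; 30 -175 -3 0 0.105; 30 -210 -3 0 0.105; 30 -225 -3 0 0.105; 30 -225 -3 0 0.105; 30 -225 -3 0 0.105' 40
python3 - <<'E'
from h import *
cam('wrist','w1.png'); cam('side','s1.png')
E
```

```text
clock: 0.95
tcp_pos: [0.5468, -0.2241, 0.2309]
ee_rot: [[0.105, 0.995, -0.001], [0.995, -0.105, 0.001], [0.001, -0.001, -1.0]]
contact_force: [-0.3, -0.9, 0.3]
opening: 0.0252
```

View pics/w1.png

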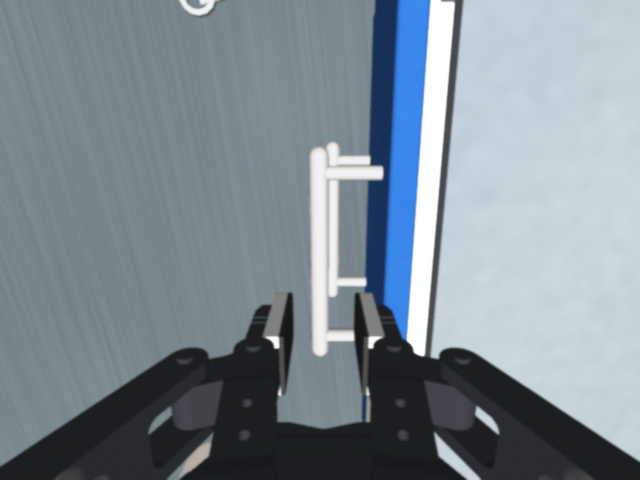

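View pics/s1.png

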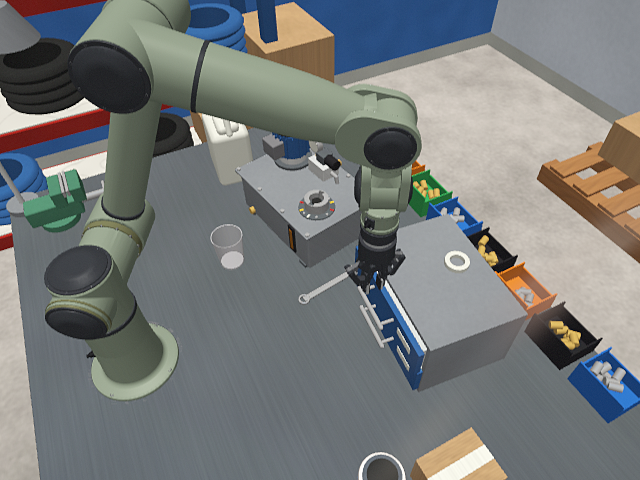

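The wrist view shows the top bar from (318,150) to (320,355). The image vertical lines up with the bar.

```bash
cat >> h.py <<'E'
def totool(p,s=None):
    s=s or readout.get_state(); return np.asarray(s['ee_rot']).T@(np.asarray(p)-s['tcp_pos'])*1000
E
python3 - <<'E'
from h import *
c=load('wrist')
a=pz(c,318,155,.162);b=pz(c,320,350,.162); print(a,b,totool((a+b)/2),px(c,319,250),px(c,319,160))
d=a-b;print(np.degrees(np.arctan2(-d[0],d[1])))
for u in (395,412,420,430,440): print(u,px(c,u,220))
c=load('side'); print(px(c,319,197))
im=c['color']; cv2.imwrite('pics/s1c.png',cv2.resize(im[150:270,230:390],None,fx=5,fy=5,interpolation=cv2.INTER_CUBIC))
E
```

```text
[ 0.55104857 -0.16483982  0.162     ] [ 0.53894468 -0.2874323   0.162     ] [-3.02713643 -1.67488933 69.18828442] [ 0.5459112  -0.21784611  0.16785381] [ 0.55142149 -0.16712671  0.16816469]
-5.6386925051369055
395 [ 0.5871828  -0.19963123  0.18737728]
412 [ 0.59580171 -0.20051074  0.18749608]
420 [ 0.60204965 -0.20334565  0.17837299]
430 [ 0.62554717 -0.22208733  0.11019859]
440 [ 0.60758209 -0.1997619   0.19583497]
[0.60146185 0.15089989 0.17719031]
```

View pics/s1c.png

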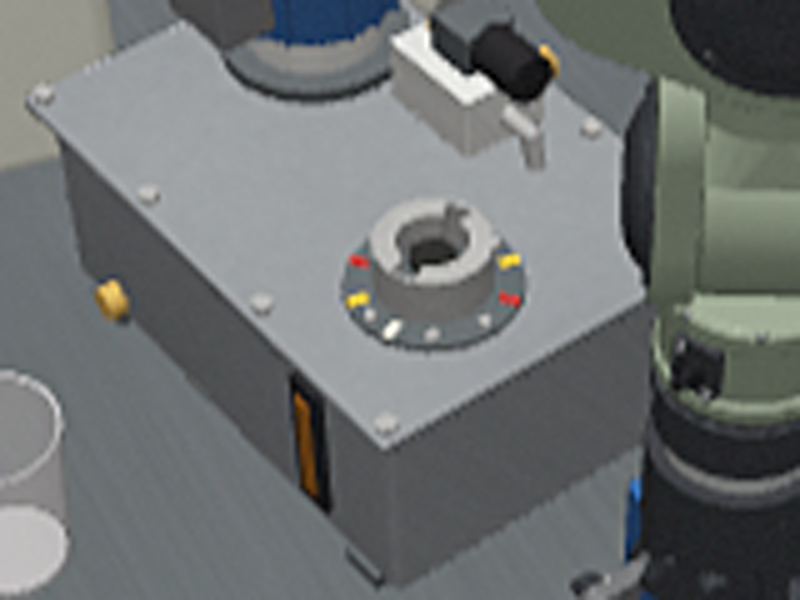

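```bash
python3 -m crank '30 0 -1.5 30 0; 30 0 -1.5 60 0; 30 0 -1.5 83 0; 30 0 -1.5 83 0; 0 0 -1.5 83 0; 0 0 -1.5 83 0; 0 0 -1.5 83 0; 0 0 -1.5 83 0' 40
python3 - <<'E'
from h import *
print(readout.get_state()['torque'])
E
python3 -m crank '0 0 -8 0 0; 0 0 -20 0 0; 0 0 -38 0 0; 0 0 -58 0 0; 0 0 -78 0 0;0 0 -98 0 0;0 0 -118 0 0;0 0 -135 0 0;0 0 -148 0 0;0 0 -155 0 0;0 0 -158 0 0;0 0 -158 0 0'
```

```text
clock: 1.85
tcp_pos: [0.5456, -0.2233, 0.1484]
ee_rot: [[0.104, 0.995, 0.0], [0.995, -0.104, 0.002], [0.002, -0.0, -1.0]]
contact_force: [-0.0, 5.6, -0.2]
opening: 0.0094
[ 1.18630775  0.03447514 -0.01535164]
clock: 3.05
tcp_pos: [0.3877, -0.2072, 0.1483]
ee_rot: [[0.105, 0.994, -0.0], [0.994, -0.105, 0.002], [0.002, -0.001, -1.0]]
contact_force: [0.5, 6.4, 1.2]
opening: 0.0094
```

```bash
python3 -m crank '0 0 -4 0 0; 0 0 -8 0 0; 0 0 -11 0 0;0 0 -13 0 0;0 0 -13 0 0'; python3 -m crank '0 0 -2 0 0;0 0 -4 0 0;0 0 -4 0 0'
```

```text
clock: 3.55
tcp_pos: [0.3752, -0.2059, 0.1484]
ee_rot: [[0.105, 0.995, 0.0], [0.995, -0.105, 0.002], [0.002, 0.0, -1.0]]
contact_force: [-0.2, 5.4, 1.3]
opening: 0.0092
clock: 3.85
tcp_pos: [0.373, -0.2057, 0.1484]
ee_rot: [[0.104, 0.995, 0.004], [0.995, -0.104, 0.002], [0.003, 0.004, -1.0]]
contact_force: [6.4, 5.2, -4.9]
opening: 0.009
```

```bash
python3 -m crank '0 0 -2 0 0;0 0 -4 0 0;0 0 -4 0 0'; python3 -m crank '0 0 4 0 0; 0 0 6 0 0; 30 0 6 0 0;30 0 6 0 0;30 0 6 0 0;30 0 6 0 0'
python3 - <<'E'
from h import *
cam('side','s2.png')
E
```

```text
clock: 4.15
tcp_pos: [0.373, -0.2057, 0.1485]
ee_rot: [[0.103, 0.995, 0.012], [0.995, -0.103, 0.003], [0.004, 0.012, -1.0]]
contact_force: [17.9, 5.2, -16.5]
opening: 0.0097
clock: 4.75
tcp_pos: [0.3736, -0.2073, 0.1485]
ee_rot: [[0.105, 0.994, 0.0], [0.994, -0.105, -0.001], [-0.001, 0.001, -1.0]]
contact_force: [1.1, -0.2, -0.4]
opening: 0.0257
```

View pics/s2.png

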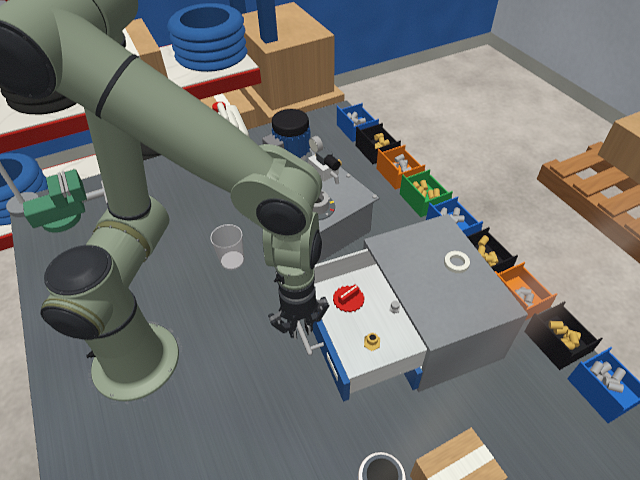

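```bash
python3 - <<'E'
from h import *
c=load('side'); im=c['color']
cv2.imwrite('pics/s2c.png',cv2.resize(im[260:360,300:433],None,fx=6,fy=6,interpolation=cv2.INTER_CUBIC))
for p in [(348,295),(345,297),(352,291),(372,342)]: print(p,px(c,*p))
print(totool(px(c,348,295)))
E
python3 -m crank '30 0 0 -30 0; 40 0 0 -75 0; 60 0 0 -110 0; 90 0 0 -120 0;100 0 0 -120 0; 100 0 0 -120 0'
```

```text
(348, 295) [ 0.5169994  -0.17175889  0.16089284]
(345, 297) [ 0.50840037 -0.17260149  0.15933025]
(352, 291) [ 0.53085248 -0.16650487  0.1618687 ]
(372, 342) [ 0.51195531 -0.29544626  0.13435025]
[ 50.29279446 138.95010063 -12.38019479]
clock: 5.4
tcp_pos: [0.373, -0.2064, 0.2672]
ee_rot: [[0.105, 0.994, -0.001], [0.994, -0.105, 0.001], [0.001, -0.001, -1.0]]
contact_force: [-0.2, 0.1, -0.5]
opening: 0.0853
```

View pics/s2c.png

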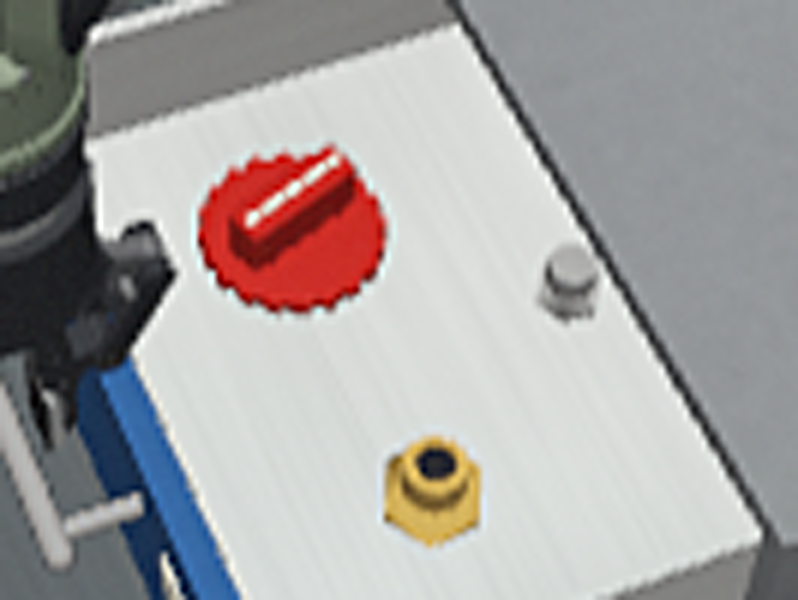

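The white line on the bar runs from about (341.7,296.3) to (356.7,286.3) in the side image.

Run:
```python
from h import *
c=load('side')
a=pz(c,341.7,296.3,.162);b=pz(c,356.7,286.3,.162);d=b-a
print(a,b,(a+b)/2,np.degrees(np.arctan2(d[1],d[0])),np.linalg.norm(d),totool((a+b)/2))
print(readout.get_state()['q'])
```

```text
[ 0.50144653 -0.16881236  0.162     ] [ 0.54773901 -0.15961067  0.162     ] [ 0.52459277 -0.16421151  0.162     ] 11.242310302219433 0.0471981389028604 [ 57.83734432 146.47241612 105.10643673]
[-3.88998787e+01  4.07792175e+00 -2.41247701e+01  6.18686079e+01
 -7.94066474e-03  5.71234597e+01]
```

Run:
```python
from h import *
c=load('side')
f=lambda x,y:(230+x/5,150+y/5)
a=pz(c,*f(408,268),.194);b=pz(c,*f(457,208),.194);d=b-a
print(a,b,np.degrees(np.arctan2(d[1],d[0])),np.linalg.norm(d))
Z=.16  # flange top maybe
for n,p in dict(red=(357,261),red2=(511,300),yel=(357,299),yel2=(511,260),wh=(392,329)).items():
    print(n,pz(c,*f(*p),.164))
r=np.array([pz(c,*f(*p),.194) for p in [(370,237),(502,240),(436,198),(436,290)]]);print(r.mean(0),r)
```

```text
[0.56404029 0.12050874 0.194     ] [0.60946783 0.15116227 0.194     ] 34.010629542156494 0.05480237590947036
red [0.55396422 0.16766748 0.164     ]
red2 [0.61640409 0.09943755 0.164     ]
yel [0.54091725 0.14000006 0.164     ]
yel2 [0.63131888 0.12790655 0.164     ]
wh [0.54794117 0.10976993 0.164     ]
[0.58716651 0.13272954 0.194     ] [[0.55629553 0.1524512  0.194     ]
 [0.61967458 0.11637612 0.194     ]
 [0.60278082 0.16403407 0.194     ]
 [0.5699151  0.09805675 0.194     ]]
```

```bash
python3 -m crank '100 8 20 0 -0.14; 100 16 40 0 -0.28; 100 24 60 0 -0.42; 100 32 80 0 -0.56; 100 40 100 0 -0.7; 100 48 120 0 -0.84; 100 54 136 0 -0.98; 100 58 146 0 -1.12; 100 58 146 0 -1.26; 100 58 146 0 -1.4; 100 58 146 0 -1.54; 100 58 146 0 -1.68; 100 58 146 0 -1.8; 100 58 146 0 -1.87; 100 58 146 0 -1.87;100 58 146 0 -1.87'
python3 - <<'E'
from h import *
cam('wrist','w2.png')
print(readout.get_state()['q'])
E
```

```text
clock: 7.0
tcp_pos: [0.524, -0.164, 0.2667]
ee_rot: [[-0.981, -0.191, -0.002], [-0.191, 0.982, 0.001], [0.002, 0.002, -1.0]]
contact_force: [-0.3, -0.6, 0.3]
opening: 0.0852
[-2.50819892e+01  1.75129494e+01 -7.37840660e+00  6.52231643e+01
 -3.48069183e-03 -3.61327187e+01]
```

View pics/w2.png

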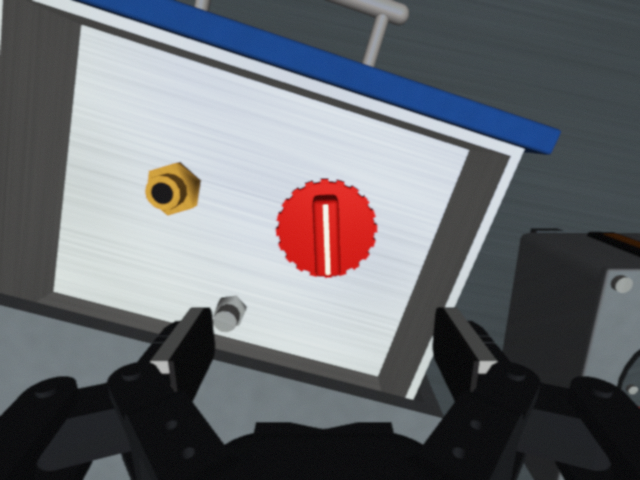

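The wrist picture shows the cap's white line from (325,204) to (328,275).

Run:
```python
from h import *
c=load('wrist')
a=pz(c,325,204,.162);b=pz(c,328,275,.162);d=b-a
print(a,b,(a+b)/2,np.degrees(np.arctan2(d[1],d[0])),np.linalg.norm(d),totool((a+b)/2),px(c,326,240))
# line fit of white px
im=c['color'].astype(int); m=np.zeros(im.shape[:2],np.uint8); sub=im[195:285,305:350]; w=(sub.min(-1)>170)
ys,xs=np.nonzero(w); print(len(xs), ys.min()+195,ys.max()+195)
pts=np.array([totool(pz(c,x+305,y+195,.162)) for x,y in zip(xs,ys)])
print(pts.mean(0),pts.min(0),pts.max(0),cv2.fitLine(pts[:,:2].astype(np.float32),cv2.DIST_L2,0,.01,.01).ravel())
```

```text
[ 0.49920445 -0.16875331  0.162     ] [ 0.5489372  -0.15681668  0.162     ] [ 0.52407082 -0.16278499  0.162     ] 13.496572569824368 0.05114518365933609 [ -0.26860598   1.22958852 105.10099295] [ 0.52338948 -0.16331344  0.16334885]
721 205 284
[-16.34931029   1.47939565 105.07473995] [-32.74415313 -14.11400805 105.03012869] [ 24.60094605  17.37401739 105.14231315] [  0.99945724  -0.03294291 -16.34931      1.4793956 ]
```

```bash
python3 -m crank '60 0 1.3 40 -0.04; 45 0 1.3 80 -0.04; 45 0 1.3 105 -0.04; 45 0 1.3 120 -0.04; 45 0 1.3 125 -0.04; 45 0 1.3 125 -0.04' 70;  python3 -m crank '0 0 0 0 0;0 0 0 0 0;0 0 0 0 0;0 0 0 0 0;0 0 0 0 0;0 0 0 0 0'
python3 - <<'E'
from h import *
print(readout.get_state()['torque']); cam('wrist','w3.png')
E
```

```text
clock: 7.65
tcp_pos: [0.524, -0.1628, 0.1426]
ee_rot: [[-0.973, -0.232, -0.001], [-0.232, 0.973, 0.001], [0.001, 0.001, -1.0]]
contact_force: [-0.1, 0.6, 1.2]
opening: 0.0383
clock: 8.25
tcp_pos: [0.5253, -0.1633, 0.1444]
ee_rot: [[-0.973, -0.232, 0.002], [-0.232, 0.973, -0.001], [-0.002, -0.001, -1.0]]
contact_force: [0.8, 0.6, 6.6]
opening: 0.0163
[ 0.12829067  0.03057683 -0.06543378]
```

View pics/w3.png

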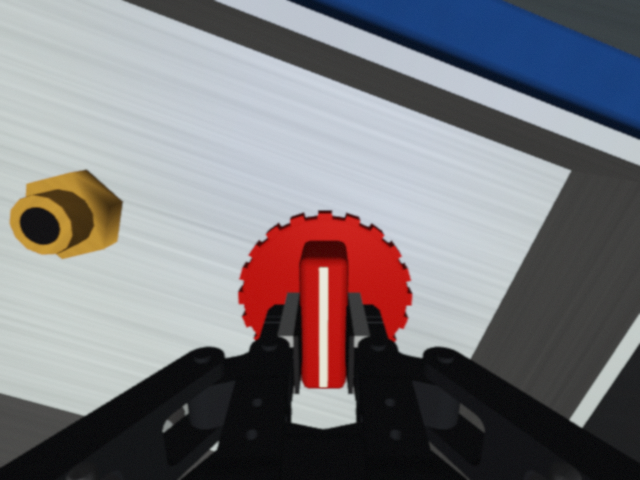

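```bash
python3 -m crank '0 0 0 -10 0;0 0 0 -40 0;0 0 0 -80 0;0 0 0 -110 0;0 0 0 -120 0;0 0 0 -120 0;0 0 0 -120 0'
python3 - <<'E'
from h import *
print(readout.get_state()['torque']); c=cam('wrist','w4.png'); cam('side','s4.png')
print(px(c,323,300), readout.get_state()['q'])
E
```

```text
clock: 9.0
tcp_pos: [0.5237, -0.1627, 0.2617]
ee_rot: [[-0.973, -0.232, -0.002], [-0.232, 0.973, 0.001], [0.002, 0.001, -1.0]]
contact_force: [-0.7, 0.3, -2.3]
opening: 0.0163
[-0.01208034  0.02558482  0.05963244]
[ 0.51027722 -0.16730729  0.28101199] [-2.49732176e+01  1.76247451e+01 -8.08903662e+00  6.44969917e+01
 -2.35592793e-03 -3.83879132e+01]
```

View pics/w4.png

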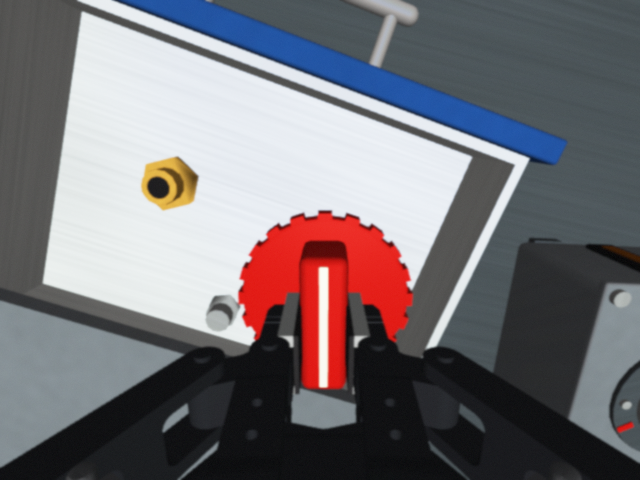

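View pics/s4.png

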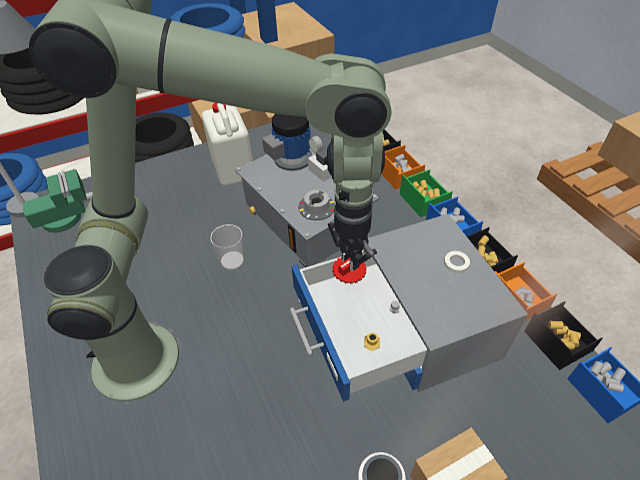

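The cap is held: the white line runs from (323,267) to (323,386), parallel to the image vertical. The side view shows the drawer still open.

Run:
```python
from h import *
c=load('wrist'); z=.281
a=pz(c,323,267,z);b=pz(c,323.5,386,z); print(totool(a),totool(b))
a=pz(c,325,241,.281)
print(totool(a))
# disc side edges: left (239,295) right (412,295) ; front (325,211) at disc top z=.281-.026
zd=.255
for p in [(239,295),(412,295),(325,211)]: print(totool(pz(c,*p,zd)))
c=load('side'); im=c['color']
cv2.imwrite('pics/s4c.png',cv2.resize(im[160:250,265:385],None,fx=6.6,fy=6.6,interpolation=cv2.INTER_CUBIC))
```

```text
[ 26.63886333  -1.51031213 -19.72190638] [-22.94307036  -1.3281374  -19.86572965]
[ 36.20249583  -0.81758171 -19.69252568]
[  3.79162645 -38.21447381   6.12914262]
[ 3.73207493 37.32317621  6.29909395]
[41.13127903 -0.7263538   6.32219354]
```

View pics/s4c.png

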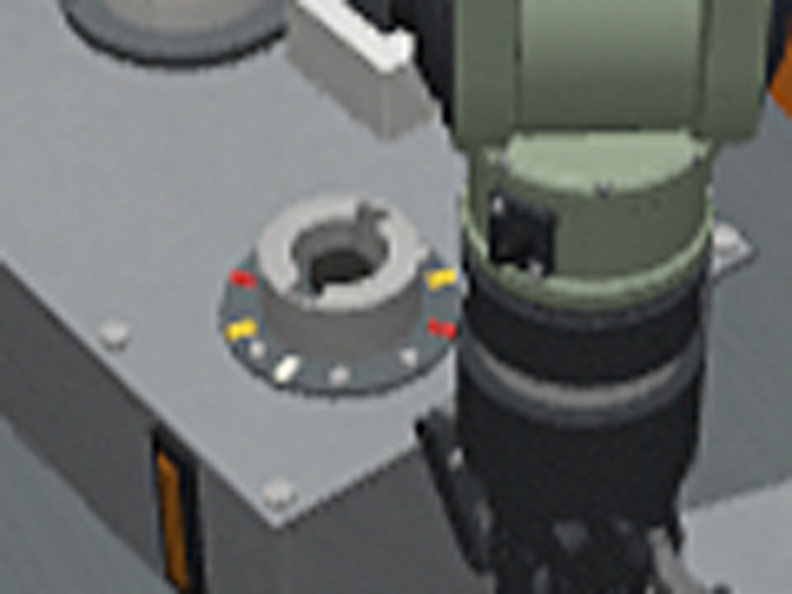

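Run:
```python
from h import *
im=cv2.imread('pics/w2.png').astype(int)
red=((im[...,2]>100)&(im[...,1]<80)&(im[...,0]<80)).astype(np.uint8)
n,l,s,ce=cv2.connectedComponentsWithStats(red); i=1+np.argmax(s[1:,4]); ys,xs=np.nonzero(l==i)
h=cv2.convexHull(np.stack([xs,ys],1).astype(np.int32)); e=cv2.fitEllipse(h); print(e,s[i])
# camera pose at that time: same rigid offset in tool frame; get from current
c=load('wrist'); st=readout.get_state(); R=np.array(st['ee_rot'])
off=R.T@(c['xyz']-st['tcp_pos']); Rc=R.T@c['orientation']
R2=np.array([[-0.981,-0.191,-0.002],[-0.191,0.982,0.001],[0.002,0.002,-1]]); t2=np.array([.524,-.164,.2667])
c2=dict(c); c2['xyz']=t2+R2@off; c2['orientation']=R2@Rc
for z in (.132,.136): print(z,pz(c2,*e[0],z))
# extremes: top row/bottom row etc
print(off*1000)
for p in [(325,204),(328,275)]: print(pz(c2,*p,.162))
```

```text
((325.989013671875, 227.77552795410156), (97.35863494873047, 98.87446594238281), 89.43626403808594) [ 277  179   99   98 6710]
0.132 [ 0.52338777 -0.16335386  0.132     ]
0.136 [ 0.52236763 -0.16358583  0.136     ]
[  73.49948217   -1.32966717 -143.35152703]
[ 0.49968087 -0.16893163  0.162     ]
[ 0.54950901 -0.15698673  0.162     ]
```

```bash
python3 -m crank '0 -10 10 0 -0.03;0 -30 30 0 -0.08;0 -55 55 0 -0.13;0 -80 80 0 -0.18;0 -105 105 0 -0.23;0 -130 130 0 -0.28;0 -155 155 0 -0.33;0 -175 175 0 -0.35;0 -185 187 0 -0.35;0 -188 190 0 -0.35;0 -188 190 0 -0.35;0 -188 190 0 -0.35'
python3 - <<'E'
from h import *
cam('wrist','w5.png'); print(readout.get_state()['q'])
E
```

```text
clock: 10.3
tcp_pos: [0.6628, 0.0644, 0.2631]
ee_rot: [[-0.835, -0.551, -0.001], [-0.551, 0.835, -0.0], [0.001, -0.0, -1.0]]
contact_force: [-0.8, -0.7, -1.8]
opening: 0.0165
[-8.03926381e-01  3.06755164e+01  1.22088426e+01  7.15541632e+01
 -2.17749079e-02 -3.41928719e+01]
```

View pics/w5.png

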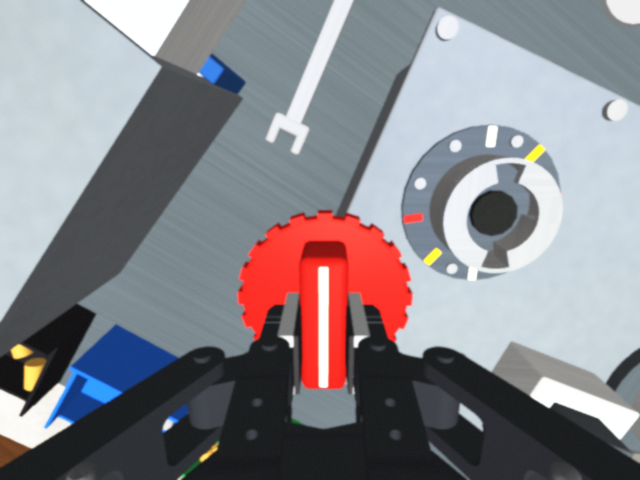

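The neck is clear at around (503,213), with slots near (510,172) and (497,258) and white marks at (491,136) and (473,272).

Run:
```python
from h import *
im=load('wrist')['color']
cv2.imwrite('pics/w5c.png',cv2.resize(im[115:290,395:570],None,fx=3.4,fy=3.4,interpolation=cv2.INTER_CUBIC))
```

```text
(no output)
```

View pics/w5c.png

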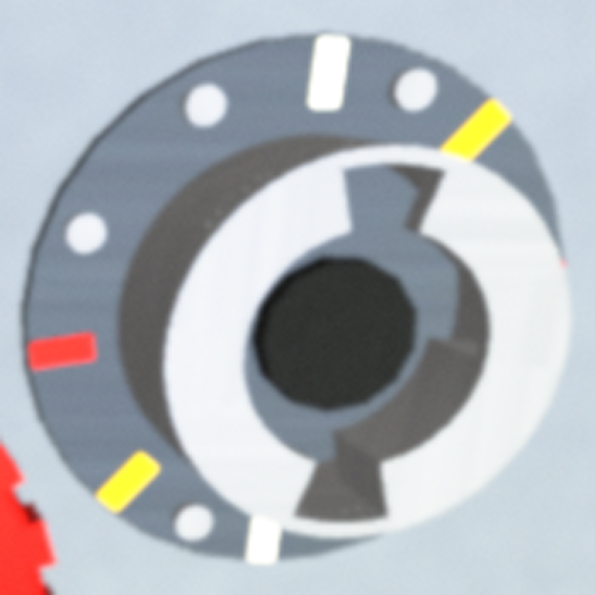

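Run:
```python
from h import *
c=load('wrist'); f=lambda x,y,z=.194:totool(pz(c,395+x/3.4,115+y/3.4,z))
for n,A,B in [('outer',(394.5,172),(341.5,516)),('inner',(385.5,232),(347,461))]:
    a,b=f(*A),f(*B); d=a-b; print(n,(a+b)/2,np.degrees(np.arctan2(d[1],d[0])),np.linalg.norm(d))
L=[f(163,345),f(570,325),f(370,145),f(362,537)]
print(np.round(L,1),(L[0][1]+L[1][1])/2,(L[2][0]+L[3][0])/2)
a,b=f(327,73,.166),f(263,538,.166);d=a-b; print('white',(a+b)/2,np.degrees(np.arctan2(d[1],d[0])),np.linalg.norm(d))
print(px(c,395+200//3,115+350//3), px(c,395+30,115+40))
# check disc in hand again, and bar edges
t=lambda u,v,z:totool(pz(c,u,v,z+.0014))
print(t(323,267,.281),t(323.5,386,.281))
im=c['color'].astype(int)
red=((im[...,2]>100)&(im[...,1]<80)&(im[...,0]<80)).astype(np.uint8)
n,l,s,ce=cv2.connectedComponentsWithStats(red); i=1+np.argmax(s[1:,4]); print(s[i])
m=(l==i)
pts=np.array([( np.nonzero(m[r])[0].min(),np.nonzero(m[r])[0].max(),r) for r in range(215,300,3)])
P=np.array([t(q,r,.2545)[:2] for a,b,r in pts for q in (a,b)])
A=np.c_[2*P,np.ones(len(P))]; x=np.linalg.lstsq(A,(P**2).sum(1),rcond=None)[0]; print('disc',x[:2],np.sqrt(x[2]+x[:2]@x[:2]))
```

```text
outer [ 24.16367913 103.15475061  69.35727152] 0.6022190866979429 60.12506233580491
inner [ 24.39958774 102.91688666  69.35741903] 1.4060320626480673 40.04594141968276
[[ 25.2  68.2  69.4]
 [ 28.7 137.   69.4]
 [ 58.6  98.8  69.4]
 [ -9.9 107.   69.3]] 102.61056125645696 24.32873437182137
white [ 24.05575386 101.88902117  97.35735908] 0.7066337974148814 90.48984342812474
[0.60521364 0.12150272 0.19420675] [0.57951416 0.08531644 0.1622184 ]
[ 27.26389911  -1.24770907 -19.02966426] [-22.345331    -1.04812661 -19.05520474]
[  238   210   173   179 15729]
disc [ 4.0375203  -0.85757529] 36.809647021562526
```

```bash
python3 -m crank '0 5 20 0 0.012;0 10 45 0 0.012;0 15 70 0 0.012;0 19 92 0 0.012;0 21 102 5 0.012;0 21 104 15 0.012;0 21 104 25 0.012;0 21 104 25 0.012;0 21 104 25 0.012'
python3 - <<'E'
from h import *
c=cam('side'); im=c['color']; cv2.imwrite('pics/s6.png',cv2.resize(im[150:240,260:380],None,fx=6.6,fy=6.6,interpolation=cv2.INTER_CUBIC))
c=cam('scene'); im=c['color']; cv2.imwrite('pics/c6.png',cv2.resize(im[180:300,300:460],None,fx=5,fy=5,interpolation=cv2.INTER_CUBIC))
cam('wrist','w6.png')
E
```

```text
clock: 11.25
tcp_pos: [0.5886, 0.1397, 0.2374]
ee_rot: [[-0.841, -0.54, -0.001], [-0.54, 0.841, -0.0], [0.001, 0.0, -1.0]]
contact_force: [-0.0, -0.3, -0.8]
opening: 0.0163
```

View pics/s6.png

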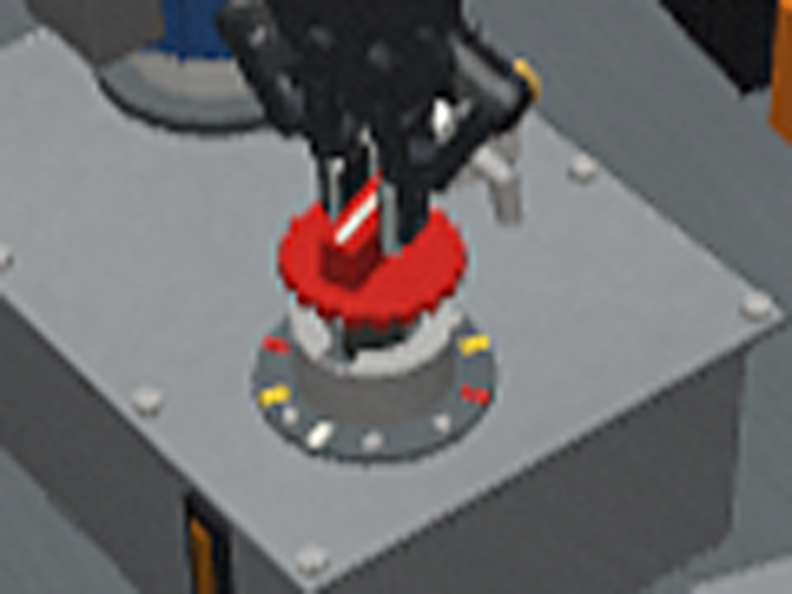

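View pics/c6.png

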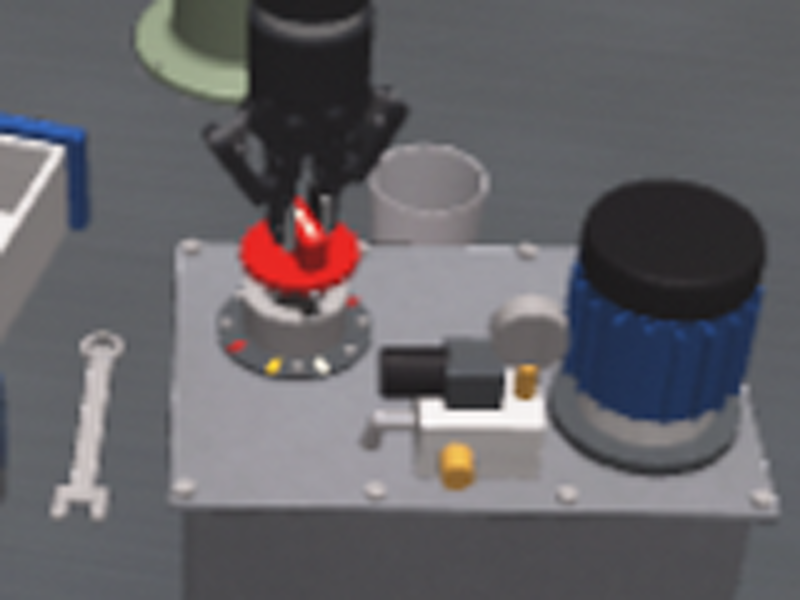

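View pics/w6.png

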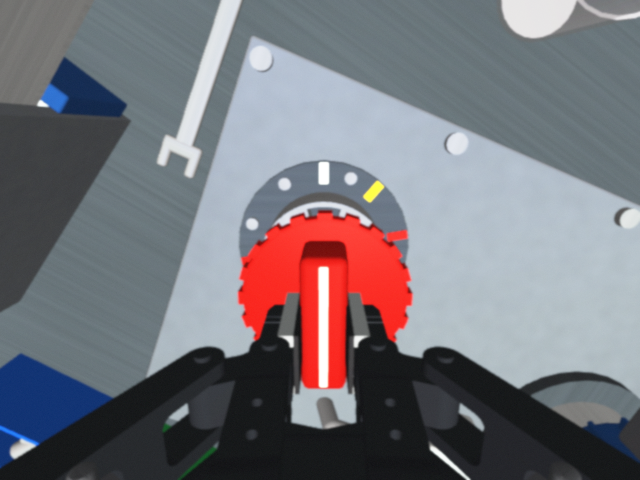

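White mark and bar both sit at column 323.5, so the angle and sideways alignment are good. I'll lower gently and watch the force.

```bash
python3 -m crank '0 0 0 4 0;0 0 0 8 0;0 0 0 11 0;0 0 0 13 0;0 0 0 13 0'; python3 -m crank '0 0 0 2 0;0 0 0 4 0;0 0 0 4 0'
```

```text
clock: 11.9
tcp_pos: [0.5881, 0.1406, 0.2248]
ee_rot: [[-0.841, -0.542, -0.001], [-0.542, 0.841, -0.0], [0.001, 0.0, -1.0]]
contact_force: [0.4, 0.2, -2.4]
opening: 0.0165
clock: 12.2
tcp_pos: [0.5885, 0.1397, 0.2216]
ee_rot: [[-0.841, -0.541, 0.001], [-0.541, 0.841, -0.002], [0.001, -0.002, -1.0]]
contact_force: [0.4, -3.0, -1.4]
opening: 0.016
```

```bash
python3 -m crank '0 0 0 2 0;0 0 0 3 0;0 0 0 3 0'; python3 -m crank '0 0 0 1.5 0;0 0 0 3 0;0 0 0 3 0'
python3 - <<'E'
from h import *
print(readout.get_state()['torque'])
E
```

```text
clock: 12.5
tcp_pos: [0.5881, 0.1399, 0.2181]
ee_rot: [[-0.841, -0.541, -0.001], [-0.541, 0.841, -0.001], [0.001, -0.001, -1.0]]
contact_force: [-1.4, -4.6, 1.6]
opening: 0.0165
clock: 12.8
tcp_pos: [0.5882, 0.1399, 0.2159]
ee_rot: [[-0.841, -0.541, 0.0], [-0.541, 0.841, -0.001], [0.001, -0.001, -1.0]]
contact_force: [-3.4, -4.2, 5.6]
opening: 0.0166
[-1.17598049  0.810425   -0.01023326]
```

```bash
python3 -m crank '0 1 0 0 0;0 1 0 0 0;0 1 0 0 0'; python3 -m crank '0 0 0 2 0;0 0 0 4 0;0 0 0 4 0'
python3 - <<'E'
from h import *
print(readout.get_state()['torque'])
cam('wrist','w7.png')
c=cam('side'); im=c['color']; cv2.imwrite('pics/s7.png',cv2.resize(im[150:240,260:380],None,fx=6.6,fy=6.6,interpolation=cv2.INTER_CUBIC))
E
```

```text
clock: 13.1
tcp_pos: [0.588, 0.1399, 0.2159]
ee_rot: [[-0.841, -0.541, 0.001], [-0.541, 0.841, -0.0], [-0.001, -0.001, -1.0]]
contact_force: [-1.6, -4.1, 4.5]
opening: 0.0163
clock: 13.4
tcp_pos: [0.588, 0.1399, 0.212]
ee_rot: [[-0.841, -0.541, 0.001], [-0.541, 0.841, -0.0], [-0.001, -0.001, -1.0]]
contact_force: [-2.6, -4.6, 7.1]
opening: 0.0161
[-1.03311442  0.38310957  0.03180096]
```

View pics/s7.png

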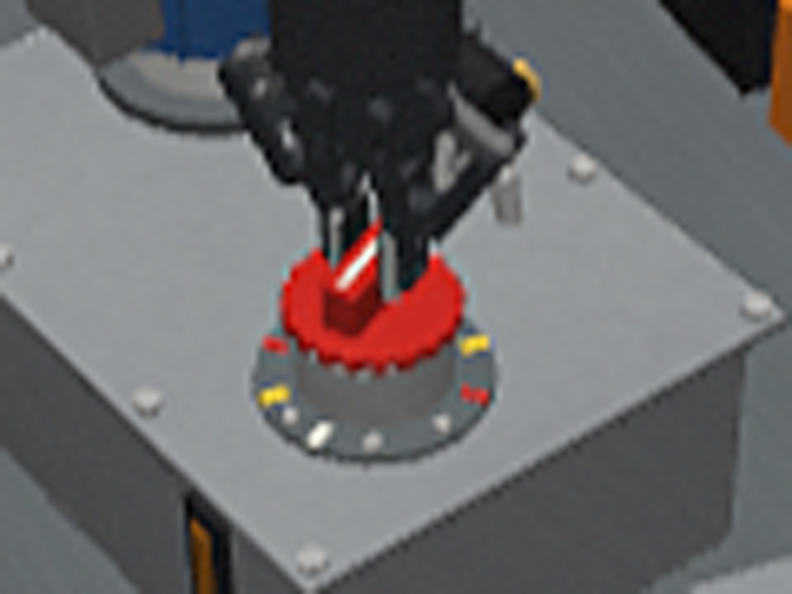

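View pics/w7.png

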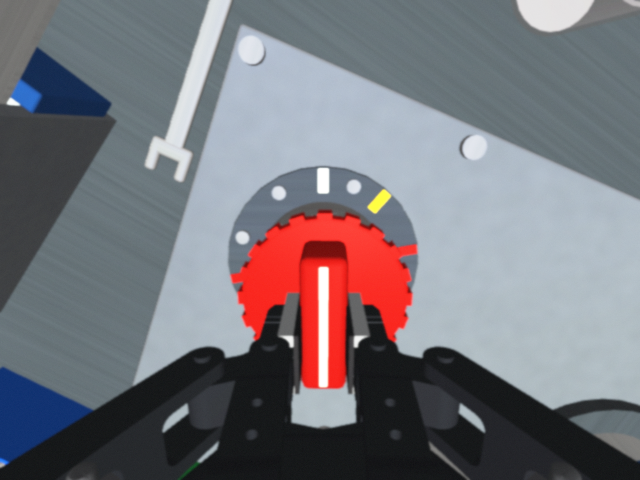

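```bash
python3 -m crank '0 1 -0.5 1 0;0 1 -0.5 2 0;0 1 -0.5 2 0'; python3 -m crank '0 0 0 1 0;0 0 0 2 0;0 0 0 2 0'
```

```text
clock: 13.8
tcp_pos: [0.588, 0.1397, 0.2108]
ee_rot: [[-0.841, -0.542, 0.003], [-0.542, 0.841, 0.002], [-0.003, -0.0, -1.0]]
contact_force: [-2.2, -2.0, 9.7]
opening: 0.0165
clock: 14.1
tcp_pos: [0.588, 0.1399, 0.2106]
ee_rot: [[-0.84, -0.542, 0.004], [-0.542, 0.84, 0.001], [-0.004, -0.001, -1.0]]
contact_force: [-5.9, -0.7, 18.2]
opening: 0.0167
```

```bash
python3 -m crank '0 0 0 1 0;0 0 0 1 0.05;0 0 0 1 0.1;0 0 0 1 0.15;0 0 0 1 0.2;0 0 0 1 0.2'
python3 - <<'E'
from h import *
print(readout.get_state()['torque'])
cam('wrist','w8.png')
E
```

```text
clock: 14.7
tcp_pos: [0.5882, 0.1396, 0.2104]
ee_rot: [[-0.931, -0.364, 0.005], [-0.364, 0.931, 0.0], [-0.005, -0.002, -1.0]]
contact_force: [-7.7, -2.2, 23.7]
opening: 0.016
[-1.18332977  1.48847928  0.20650023]
```

View pics/w8.png

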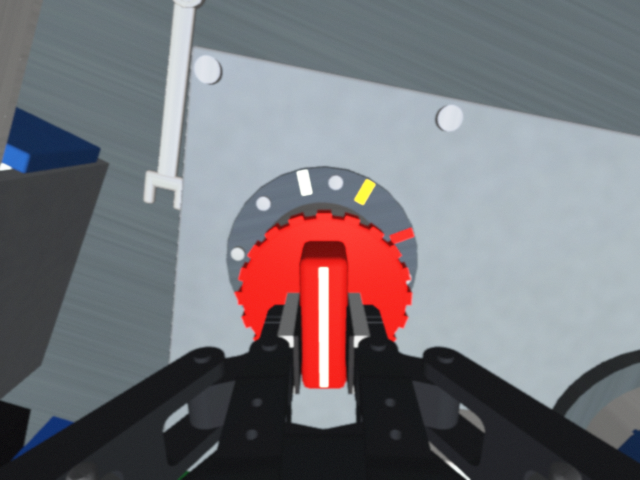

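```bash
python3 -m crank '0 0 0 0 0.05;0 0 0 0 0.1;0 0 0 0 0.15;0 0 0 0 0.2;0 0 0 0 0.25;0 0 0 0 0.3;0 0 0 0 0.3'
python3 - <<'E'
from h import *
print(readout.get_state()['torque'])
cam('wrist','w9.png')
E
```

```text
clock: 15.45
tcp_pos: [0.5883, 0.1389, 0.2104]
ee_rot: [[-0.997, -0.073, 0.006], [-0.073, 0.997, -0.001], [-0.005, -0.002, -1.0]]
contact_force: [-5.1, -4.7, 23.2]
opening: 0.0161
[-1.64888908  1.48485788  0.30407867]
```

View pics/w9.png

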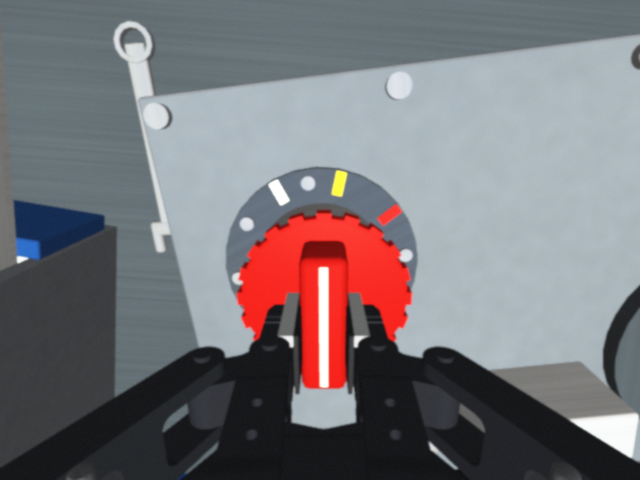

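```bash
python3 -m crank '0 0 0 0 0.05;0 0 0 0 0.1;0 0 0 0 0.15;0 0 0 0 0.19;0 0 0 0 0.2;0 0 0 0 0.2;0 0 0 0 0.2'
python3 - <<'E'
from h import *
print(readout.get_state()['torque'])
c=cam('wrist','w10.png')
im=c['color']; cv2.imwrite('pics/w10c.png',cv2.resize(im[150:400,215:430],None,fx=2.4,fy=2.4,interpolation=cv2.INTER_CUBIC))
c=cam('side'); im=c['color']; cv2.imwrite('pics/s10.png',cv2.resize(im[150:240,260:380],None,fx=6.6,fy=6.6,interpolation=cv2.INTER_CUBIC)); cv2.imwrite('pics/s10f.png',im)
E
```

```text
clock: 16.2
tcp_pos: [0.5886, 0.1383, 0.2103]
ee_rot: [[-0.992, 0.126, 0.006], [0.126, 0.992, -0.002], [-0.006, -0.002, -1.0]]
contact_force: [-5.4, -6.7, 21.7]
opening: 0.0165
[-2.03059669  1.39213051  0.48558186]
```

View pics/w10c.png

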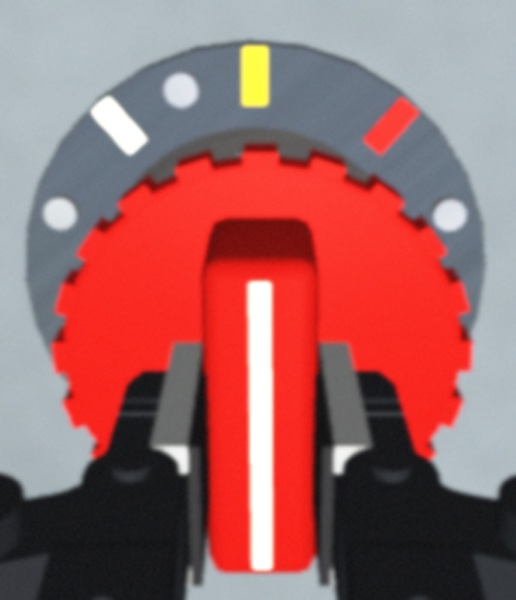

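View pics/s10.png

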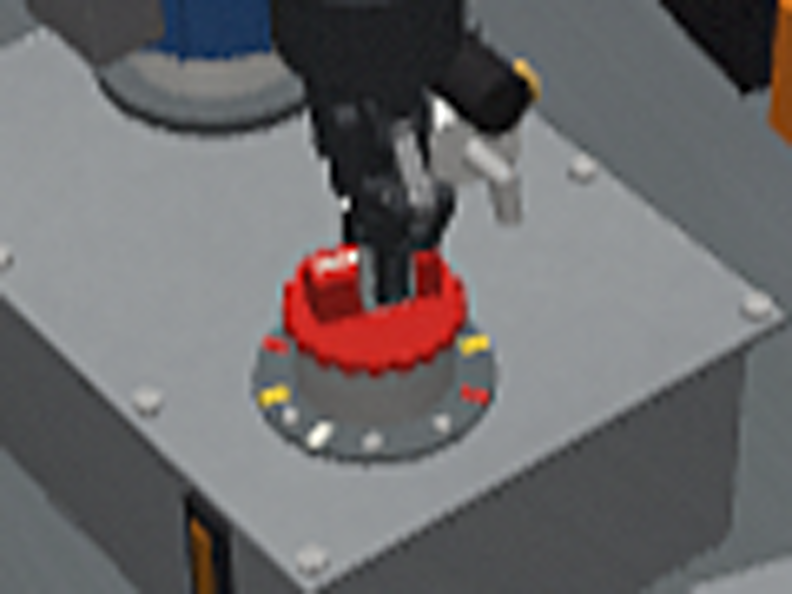

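View pics/s10f.png

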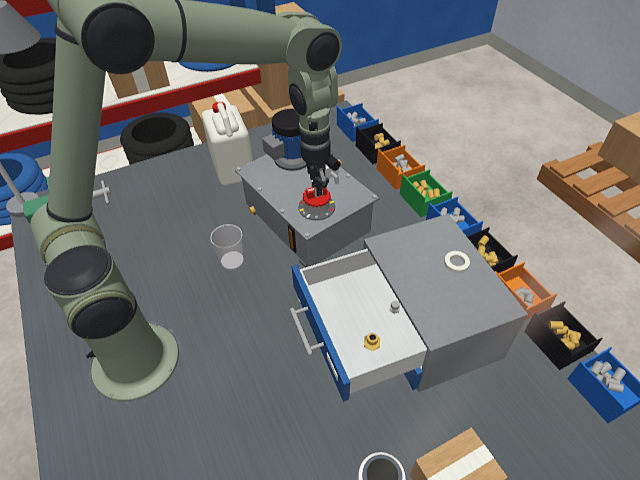

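Run:
```python
from h import *
c=load('wrist'); f=lambda x,y,z:totool(pz(c,215+x/2.4,150+y/2.4,z))
z=.163
w,y,r=[f(*p,z)[:2] for p in [(119,125),(255,76),(391,125)]]
# circle through 3
A=np.c_[2*np.array([w,y,r]),np.ones(3)];x=np.linalg.solve(A,[p@p for p in (w,y,r)]);ctr=x[:2]
print('centre',ctr,'R',np.sqrt(x[2]+ctr@ctr))
for n,p in (('w',w),('y',y),('r',r)): d=p-ctr; print(n,np.degrees(np.arctan2(d[1],d[0])))
a,b=f(259,282,.23)[:2],f(262,570,.23)[:2]; d=a-b; print('bar',np.degrees(np.arctan2(d[1],d[0])))
print(readout.get_state()['contact_force'])
```

```text
centre [ 1.70204098 -1.96397472] R 45.763506605420524
w -39.52099088807353
y 0.0231286570777004
r 39.50739632022483
bar -0.5375049635719445
[-5.08805586 -5.93874074 21.52607416]
```

```bash
python3 -m crank '0 0 0 0 0.008;0 0 0 0 0.008;0 0 0 0 0.008;0 0 0 0 0.008;0 0 0 0 0.008;0 0 0 0 0.008;0 0 0 0 0.008;0 0 0 0 0.008'
python3 - <<'E'
from h import *
c=cam('wrist','w11.png'); s=readout.get_state(); print(s['tcp_pos'],s['qvel'],s['torque'])
c=cam('side'); print(px(c,297,272),px(c,347,390))
print(px(c,303,312),px(c,318,345))
E
```

```text
clock: 17.1
tcp_pos: [0.5885, 0.1382, 0.2104]
ee_rot: [[-0.991, 0.134, 0.006], [0.134, 0.991, -0.002], [-0.006, -0.002, -1.0]]
contact_force: [-5.2, -6.2, 21.8]
opening: 0.0162
[0.58854914 0.13823108 0.21034939] [ 0.01756002  0.02937586  0.09280225 -0.03832563 -0.02772246  0.07781171] [-1.98855183  1.46427507  0.47454108]
[ 0.43121033 -0.0700212   0.18564221] [ 0.40185939 -0.37671323  0.15024414]
[ 0.44034446 -0.06513476 -0.00128635] [ 0.39193635 -0.26169881  0.16527806]
```

View pics/w11.png

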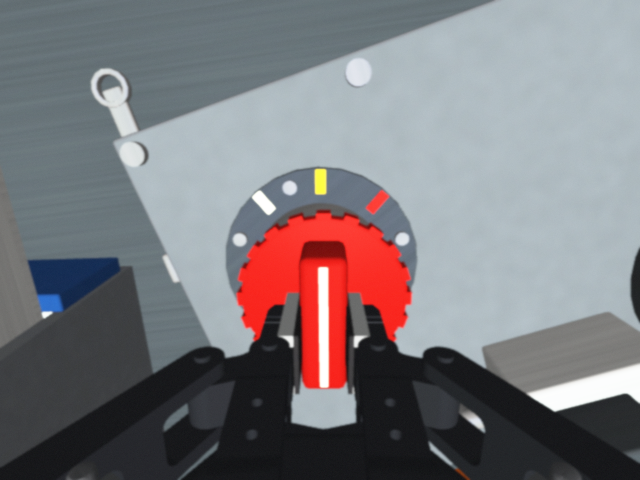

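Run:
```python
from h import *
im=load('side')['color']; a=cv2.imread('pics/s2.png')
d=cv2.absdiff(im,a)[325:400,330:430]; print('drawer front right part diff',d.max(),(d>25).sum())
cv2.imwrite('pics/s12c.png',cv2.resize(im[255:400,280:430],None,fx=4,fy=4,interpolation=cv2.INTER_CUBIC))
```

```text
drawer front right part diff 12 0
```

View pics/s12c.png

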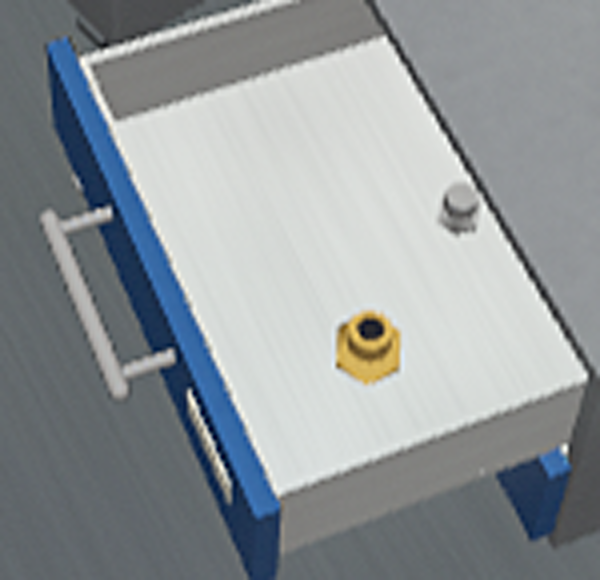

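The drawer hasn't moved since I released it at its stop, and the adapter and plug are in place. The cap is steady at the yellow mark, so I'm handing in.

```bash
python3 -c "
from station import env
print(env.close_job())"
```

```text
the job is handed in; nothing more can be done
None
```

I pulled the top drawer out to its stop and took out the red cap. I lowered its pins into the neck's slots, pressed it down until it stopped, and turned it clockwise to the yellow vent mark. I handed the job in at about 17 s, still gripping and pressing the cap; no verdict was reported.

Last checks:
- **Cap angle:** 0.5° short of the yellow mark by the wrist picture. I then added 0.5°, and the next picture still shows the bar in line with the mark. It is well short of 65°, where the lock begins.
- **Cap pressed in:** the gripper was pushing down with about 22 N and its height held at 0.210 m. There were also about 8 N of side force and 0.5 N m of twist on the tool.
- **Drawer:** the pull stopped at about 173 mm with force rising to 18 N. The drawer started slightly ajar, so that fits the 182 mm stop. The side pictures show no movement after I let go.
- **Other things:** the adapter, plug and wrench were in view and undisturbed. I did not measure the jerrycan, beaker, filter or carton again; none was on the arm's path.

One thing disagreed: the estimates of how far off-centre the cap sat in the gripper differed by a few mm. I corrected this by the side forces during insertion.

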